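# Clamp the lid on the storage jar

## Task

Close the storage jar: put the lid that fits on it, swing the stand's clamp arm over the lid as far as it goes, then turn the black knob clockwise until the pad under it just touches the lid and add a quarter turn, no more. Overtightening cracks the lid; let go of everything at the end and leave the other things where they are.

Things in the scene. Friction and masses are not known exactly. Their poses are not given: they have to be found in the camera images.
- lid: The white lid that fits the jar, 200 g: a flat disc 80 mm across and 8 mm thick; under it a round plug 62 mm across and 8 mm deep, and on top in the middle a plain round grip 30 mm across and 24 mm high with a flat top. It lies plug down on the table, 40 mm high in all. Origin: centre of the plug's underside, z up; yaw does not matter.
- wide_lid: A bystander: a second lid of the same make but with a disc 104 mm across, for another jar; it may lie in either of the two lid places. Same origin as the lid. Leave it.
- stand: Wooden board 160 x 250 x 20 mm, fixed to the table, with the white jar (92 mm across, 90 mm high, rim 80 mm outside and 70 mm inside, 110 mm above the table) fixed on it and, 130 mm from the jar's axis, a steel post. Origin: on the table under the jar's axis; +y points from the jar to the post, z up.
- mouth (a point): Centre of the jar's mouth, at rim height (110 mm above the table). The seated lid's origin is 8 mm below it and the top of the seated lid's grip 32 mm above it.
- swing: Steel clamp arm: a bar 22 mm wide, 158 to 172 mm above the table, that turns flat about the post. Origin: on the post's axis at 158 mm height; -y points along the arm to the knob, 130 mm away. It starts open by 0.95 to 1.4 rad, anticlockwise seen from above; pushed at the knob with about 2 N it closes clockwise to a firm stop, knob over the jar's middle, and stays where left.
- knob_mid (a point): On the knob's axis, at mid height of the knob, 196 mm above the table; fixed to the arm (does not turn with the knob). The knob is a round black ribbed cylinder, 40 mm across and 30 mm high, 181 to 211 mm above the table within 2 mm; it turns without rising or sinking and can be gripped across at any yaw. Clockwise seen from above tightens. It turns 0.5 to 2.7 rad before the pad touches.
- pad_axis (a point): At the arm's underside below the knob, 155 mm up. Under it the knob drives a sprung black pad, 24 mm across: 10 mm a turn, at the start about 1 to 4 mm above the seated lid's grip. Turning takes 0.04 N m while the pad is free; at touch it jumps to 0.2 N m or more, then grows 0.2 N m per rad; a quarter turn past touch gives about 11 N. The knob stays where left; turning back eases the force.
- can: Bystander: food tin, 66 mm across, 85 mm high; origin under its centre.
- spice: Bystander: amber jar with black cap, 44 mm across, 75 mm high; origin under its centre.
- carton: Bystander: carton 65 x 65 x 120 mm; origin under its centre.
- bowl: Bystander: small blue bowl, 100 mm across, 45 mm high; origin under its centre.
- mug: Bystander: mug, 80 mm across, 90 mm high, handle at its +y; origin under its centre.
- spoon: Bystander: spoon lying flat, along its own x.
Things that resemble listed ones, but are neither listed nor needed, are in the scene too. What is shaped like the lid but pink or yellow is not meant.

How it is judged:
On the way, in this order (a step that is already met when the one before it is completed fails the run):
1. the lid sits in the jar's mouth (horizontal distance between lid and mouth below 0.007 m and z of lid in the frame of mouth below -0.005 m and angle between lid's own z axis and vertical below 0.05 rad), for 0.2 s.
2. the clamp arm is at its stop over the lid (all of step 1 and horizontal distance between knob_mid and mouth below 0.006 m), for 0.2 s.
3. the pad presses on the lid (all of step 2 and contact force between swing and lid above 4 N), for 0.1 s.
At the end, for the whole second after the job is handed in: The lid sits flat in the jar's mouth (plug at least 5 mm in, within 7 mm of the middle, within 0.05 rad of level) and still, the arm is at its stop (knob within 6 mm of the jar's axis), and the pad presses on the lid with 8 to 13.8 N, which is a quarter turn past touch give or take about 25 degrees (all of step 2 and contact force between swing and lid between 8 and 13.8 N and linear speed of lid below 0.01 m/s).
It fails at once if the pad presses on the lid with more than 17 N (about half a quarter turn too far): it cracks (contact force between swing and lid above 17 N).
It fails at once if a bystander is moved by more than 20 mm (distance of any of wide_lid, can, spice, carton, bowl, mug, spoon from where it was at the start of the episode above 0.02 m).
It also fails if it takes over 72 s, if anything falls off the work surface, if the arm or the gripper's body presses on something with over 40 N, if the wrist force passes 120 N, or if a joint passes its speed limit or range.

## Robot

A 7-joint arm with a two-finger parallel gripper is mounted at the origin on the work surface. World frame = base frame: x ahead of the robot, y to its left, z up, the work surface at z = 0. Lengths are in m, angles in rad, forces in N, time in s.
With the tool pointing down it reaches from about 0.425 to 0.875 m from the base axis. Payload 4.7 kg.
Tool frame: the origin (TCP) lies at the very end of the fingers, on their centre line; the grasp point (between the pads) lies 19 mm behind it; z points along the fingers, y is the line along which they close (so a half turn about z gives the same grasp; the last joint's range is limited). The gripper opens to 85 mm and grips with 20 to 120 N. Pads are 22 mm wide; open, the fingers measure 114 mm over their backs; the gripper's body (76 mm by 85 mm) begins 54 mm behind the grasp point. The pads swing forward as they close: fully open they stand 13 mm farther back than shut.
Start: joints at [-1.326, 0.321, -0.07, 1.45, 0.023, 1.371, -0.057], TCP at [0.149, 0.633, 0.231] pointing down, gripper open.
Joint ranges: [-2.86, 2.86], [-0.3, 2.09], [-1.38, 1.24], [0.06, 2.45], [-1.56, 4.7], [0.09, 2.05], [-2.69, 2.69]. Speed limits (rad/s): [2.57, 2.57, 3.14, 3.14, 3.14, 3.14, 3.14].

## Interface

Orientations are given as a unit quaternion [x, y, z, w].
In Python, from workcell import * gives the robot as it stands. The module is installed in compiled form; this text tells all that it offers.
- The arm moves only by the shell command python3 -m creep 'ROWS' [FORCE]. ROWS is text: rows parted by semicolons, each of 7 numbers parted by spaces: the turn, a rotation vector about the tool's x, y, z in units of 6 degrees (1.0 is 6 degrees), then the shift along the tool's x, y, z in units of 40 mm (1.0 is 40 mm), then the closure, from 0 (fully open) to 1 (shut). A call has 1 to 8 rows; each row is the pose to reach, as a shift and turn from the pose commanded when the call began, along the tool's axes at that moment; what a row does not reach only later rows make up. A row lasts 1/12 s, in which the tool goes at most 41.7 mm and 7.16 degrees, less where a joint would pass 70% of its speed; a pose out of reach is approached as far as the arm can. A call with a gripper value outside its range is refused whole. The fingers move at their own pace and stop on an object; FORCE is the grip in N (left out, the last holds). Time passes only in rows, so rows that repeat a pose let the fingers close. It gives the time, the measured TCP pose, the force, the opening and the grip force at its end, in the units of the state.
- state(): the state, without advancing time (a new reading comes with each control period).
- snapshot(name): name is "side" or "top"; returns a dict with "frame" (400x640x3 uint8, blue, green, red), "fx", "fy", "cx", "cy" (pixels), "pose" (4x4, takes a point from camera to world coordinates). Camera axes: x right, y up, looking along -z (the intrinsics and any distortion apply to the point x, -y, -z); pixel columns grow to the right and rows downward; lengths in m; the calibration is good to about 2 mm. A picture is of the moment at which its call begins. There is no depth.
- sign_off(): hands the job in; it is judged then, once.
The state is a dict: "t": time; "q": joint angles; "joint_vel": joint speeds; "effort": joint torques, N m; "ee_pos": TCP position; "tcp_rot": TCP orientation; "ft_force": force on the tool from outside, world axes, zero at the start; "wrist_torque": the same for the moment, N m; "finger_gap": finger opening in m; "grasp_force": force on a finger pad.
Only numpy, scipy, OpenCV 4.12 (cv2) and the standard library are available. Lean on these libraries where they do the work, as an engineer would, in place of code of your own. Each camera call takes 0.05 s, during which the arm holds its last target. There are 200 camera calls.

## Working session

There is one attempt and no reset: what is moved stays moved. The work goes in short steps, Python scripts to look and compute and a shell command to move; the robot and the scene stay as the last step left them, time stands still between calls to the robot, and variables do not carry over. Pictures are saved under pics/ and viewed, at most 11 in all, crops included, and the job is handed in when it is done.

```bash
mkdir -p pics; ls; cat > h.py <<'E'
from workcell import *
import numpy as np, cv2
from scipy.spatial.transform import Rotation as R
def ray(s,u,v):
    P=np.array(s["pose"]);d=np.array([(u-s["cx"])/s["fx"],-(v-s["cy"])/s["fy"],-1.0])
    return P[:3,3],P[:3,:3]@d
def onz(s,u,v,z):
    o,d=ray(s,u,v);return o+d*(z-o[2])/d[2]
def pix(s,p):
    P=np.array(s["pose"]);c=P[:3,:3].T@(np.array(p)-P[:3,3])
    return s["cx"]+s["fx"]*c[0]/-c[2], s["cy"]-s["fy"]*c[1]/-c[2]
def tri(s1,p1,s2,p2):
    o1,d1=ray(s1,*p1);o2,d2=ray(s2,*p2);d1=d1/np.linalg.norm(d1);d2=d2/np.linalg.norm(d2)
    t=np.linalg.lstsq(np.c_[d1,-d2],o2-o1,rcond=None)[0]
    a=o1+t[0]*d1;b=o2+t[1]*d2
    return (a+b)/2,np.linalg.norm(a-b)
def rel(p,yawdown=None):
    "shift in tool axes/40mm from present measured pose to p"
    s=state();r=R.from_quat(s["tcp_rot"])
    return r.inv().apply(np.array(p)-s["ee_pos"])/0.04
E
python3 - <<'E'
from h import *
for n in ("side","top"):
    s=snapshot(n);cv2.imwrite(f"pics/{n}0.png",s["frame"]);print(n,{k:v for k,v in s.items() if k!="frame"})
print(state())
E
```

```text
pics
side {'fx': 500.9591692159232, 'fy': 500.9591692159232, 'cx': 316.67621893825, 'cy': 205.31157361858664, 'pose': array([[ 0.99426796,  0.08467381, -0.06528065,  0.43157884],
       [-0.10519128,  0.66545667, -0.73898729, -1.03661172],
       [-0.01913142,  0.74161834,  0.6705492 ,  1.07237253],
       [ 0.        ,  0.        ,  0.        ,  1.        ]])}
top {'fx': 505.7333043613088, 'fy': 505.7333043613088, 'cx': 321.08796271295, 'cy': 196.3542341302874, 'pose': array([[ 2.59368824e-02,  9.93094327e-01, -1.14415629e-01,
         3.48069175e-01],
       [-9.99653507e-01,  2.62800596e-02,  1.49177711e-03,
         9.77857272e-03],
       [ 4.48832494e-03,  1.14337293e-01,  9.93431849e-01,
         1.67480852e+00],
       [ 0.00000000e+00,  0.00000000e+00,  0.00000000e+00,
         1.00000000e+00]])}
{'t': 0.1, 'q': array([-1.32587396,  0.32175587, -0.07011781,  1.45157868,  0.02258581,
        1.37079975, -0.05688484]), 'joint_vel': array([ 0.00029416, -0.00160512,  0.0001828 , -0.00230097,  0.00099951,
        0.0018711 , -0.00032473]), 'effort': array([ 4.50201651e-04, -4.94874680e+01, -3.83581202e-01, -3.15209019e+01,
        1.29201126e-02,  7.40881660e-03, -6.28104161e-06]), 'ee_pos': array([0.1486147 , 0.63227502, 0.23031569]), 'tcp_rot': array([ 1.15119270e-01,  9.93351290e-01, -8.74669504e-04, -6.60284575e-05]), 'ft_force': array([-0.03890786, -1.0207944 , -0.35787273]), 'wrist_torque': array([ 0.04019296, -0.00737735,  0.01089676]), 'grasp_force': 0.0, 'finger_gap': 0.0851657350018112}
```

View pics/side0.png

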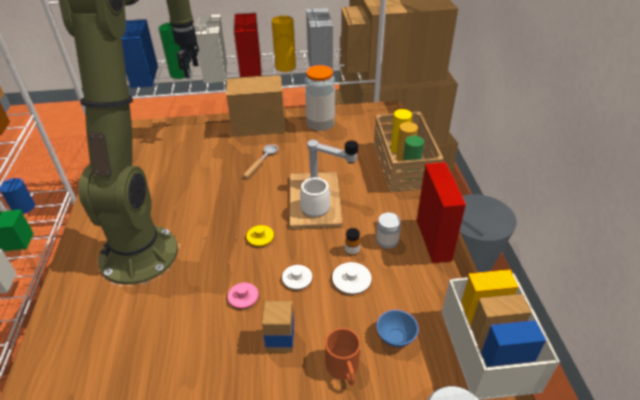

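View pics/top0.png

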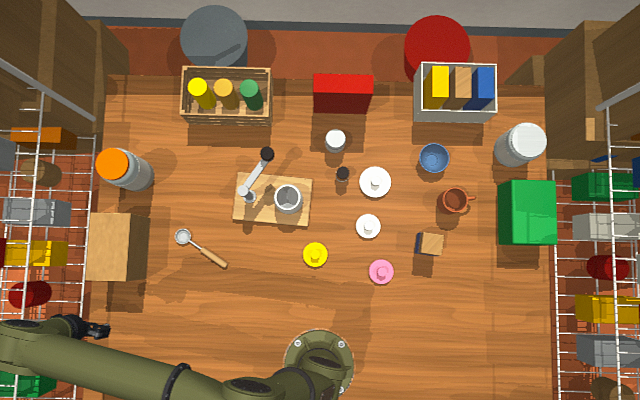

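The side view shows the small white lid at (297,277), the large one at (352,278), pink at (243,295), yellow at (260,236), and the jar at (315,197) with the knob at (351,150). In the top view these are: small white (368,226), large white (375,182), yellow (315,255), pink (381,271), jar (288,199), knob (267,154), post (245,193). 

Could be mistaken for the lid: wide white (375,182), yellow (315,255), pink (381,271), and the white-topped can (335,140). I choose the smaller white one at (368,226) and will measure it next.

```bash
cat > m.py <<'E'
from h import *
S=snapshot("side");T=snapshot("top")
def blob(s,kind,c,r):
    f=s["frame"];hsv=cv2.cvtColor(f,cv2.COLOR_BGR2HSV)
    m=cv2.inRange(hsv,(0,0,95),(180,70,255)) if kind=="w" else cv2.inRange(hsv,(0,0,0),(180,255,60))
    k=np.zeros(m.shape,np.uint8);cv2.circle(k,c,r,255,-1);m&=k
    n,l,st,ce=cv2.connectedComponentsWithStats(m)
    i=1+np.argmax(st[1:,4]);return (l==i).astype(np.uint8),st[i],ce[i]
for nm,ct,cs in (("small",(368,226),(297,277)),("wide",(375,182),(352,278))):
    for s,c,n in ((T,ct,"top"),(S,cs,"side")):
        m,st,ce=blob(s,"w",c,24);cn=max(cv2.findContours(m,0,1)[0],key=cv2.contourArea)
        e=cv2.fitEllipse(cv2.convexHull(cn))
        w=np.array([onz(s,*p[0],.016) for p in cn]);(cx,cy),d=cv2.minEnclosingCircle(w[:,:2].astype(np.float32))
        print(nm,n,st,ce,e,"onz16",onz(s,*e[0],.016)[:2].round(4),"circ",round(cx,4),round(cy,4),"dia",round(2*d,4))
for n,s,cs,r in (("knob",T,(267,154),12),("knob",S,(351,150),14)):
    m,st,ce=blob(s,"b",cs,r);print(n,st,ce,onz(s,*ce,.196).round(4))
a=cv2.resize(T["frame"][130:240,230:400],None,fx=4.6,fy=4.6,interpolation=cv2.INTER_CUBIC)
b=cv2.resize(S["frame"][130:300,240:390],None,fx=3.4,fy=3.4,interpolation=cv2.INTER_CUBIC)
cv2.imwrite("pics/t1.png",a);cv2.imwrite("pics/s1.png",b)
E
python3 m.py
```

```text
small top [356 214  25  24 476] [367.77731092 225.66596639] ((367.7604675292969, 225.7115478515625), (24.038949966430664, 24.684326171875), 99.69251251220703) onz16 [ 0.4462 -0.1483] circ 0.4462 -0.1485 dia 0.0814
small side [282 265  30  25 595] [296.56134454 276.85210084] ((296.5665283203125, 276.81988525390625), (24.606401443481445, 30.086631774902344), 84.17890930175781) onz16 [ 0.4497 -0.1538] circ 0.4504 -0.153 dia 0.0868
wide top [359 166  32  32 784] [374.72576531 181.55229592] ((374.7112731933594, 181.52474975585938), (31.03316879272461, 31.601167678833008), 88.7257080078125) onz16 [ 0.5933 -0.1691] circ 0.5927 -0.1695 dia 0.106
wide side [332 262  39  32 989] [351.16683519 277.78361982] ((351.2092590332031, 277.79010009765625), (31.64974021911621, 39.262088775634766), 92.8407974243164) onz16 [ 0.5964 -0.1751] circ 0.5962 -0.1732 dia 0.1108
knob [261 147  13  15 130] [266.65384615 153.63076923] [0.6418 0.1725 0.196 ]
knob [346 142  12  13 135] [351.21481481 147.8962963 ] [0.6459 0.17   0.196 ]
```

View pics/t1.png

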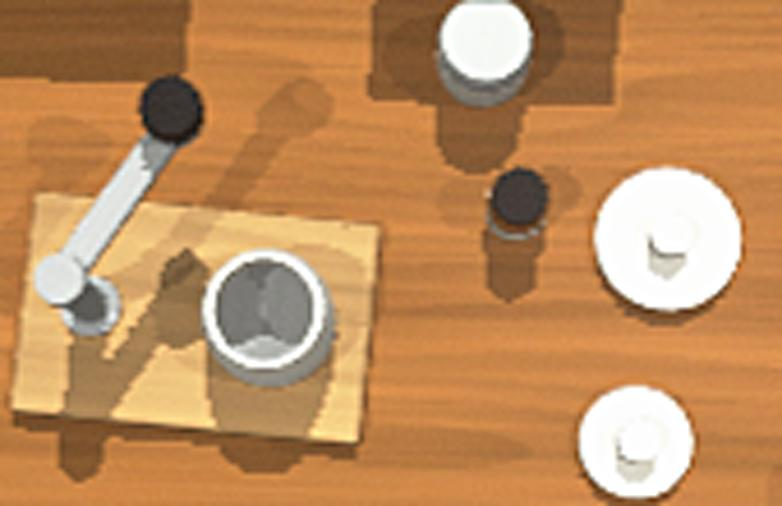

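View pics/s1.png

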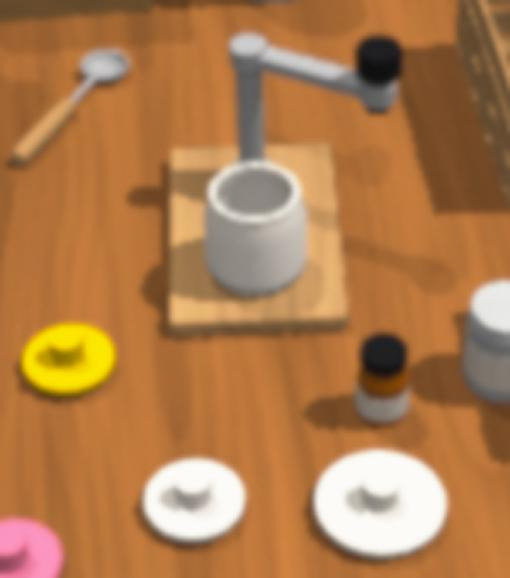

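The small white lid at top (368,226) measures 81 mm across and the other 106 mm, so the choice holds. The crops also show the open jar rim, the post top and the knob. Next I triangulate the heights.

```bash
cat >> m.py <<'E'
print('----')
def ell(s,c,r,lo,hi,smax=45):
    hsv=cv2.cvtColor(s["frame"],cv2.COLOR_BGR2HSV);m=cv2.inRange(hsv,(0,0,lo),(180,smax,hi))
    k=np.zeros(m.shape,np.uint8);cv2.circle(k,c,r,255,-1);m&=k
    cs=cv2.findContours(m,cv2.RETR_EXTERNAL,1)[0];cn=max(cs,key=lambda c:cv2.boundingRect(c)[2])
    return cv2.fitEllipse(cv2.convexHull(cn)),cv2.boundingRect(cn)
for lo in (200,215,230): print("rim top",lo,ell(T,(288,198),17,lo,255),"side",ell(S,(315,187),17,lo,255))
pt,_=ell(T,(243,191),7,190,255);ps,_=ell(S,(313,144),7,150,255);print("post",pt,ps,tri(T,pt[0],S,ps[0]))
mt=blob(T,"b",(267,154),12)[2];ms=blob(S,"b",(351,150),14)[2];print("knob tri",tri(T,mt,S,ms))
print("lid disc",tri(T,(367.76,225.7),S,(296.57,276.8)),"wide",tri(T,(374.7,181.5),S,(351.2,277.8)))
E
python3 m.py | sed '1,/----/d'
```

```text
rim top 200 (((287.0411682128906, 196.56639099121094), (25.408933639526367, 26.392303466796875), 59.037200927734375), (274, 184, 27, 26)) side (((316.1983947753906, 187.406494140625), (19.171464920043945, 30.781768798828125), 108.45488739013672), (301, 177, 29, 21))
rim top 215 (((286.9667663574219, 196.58352661132812), (25.410593032836914, 26.062191009521484), 58.42631530761719), (274, 184, 27, 26)) side (((321.3855895996094, 186.4730682373047), (12.620954513549805, 13.36160659790039), 164.37185668945312), (320, 180, 8, 14))
rim top 230 (((286.9161376953125, 196.65147399902344), (25.295448303222656, 25.835372924804688), 71.96917724609375), (274, 185, 26, 25)) side (((325.8087158203125, 185.16954040527344), (2.6769306659698486, 7.7858147621154785), 172.3880615234375), (325, 181, 3, 9))
post ((242.55764770507812, 189.6479949951172), (10.430013656616211, 11.904546737670898), 42.92465591430664) ((313.73504638671875, 143.8540496826172), (7.36307954788208, 12.800263404846191), 100.4970703125) (array([0.53800694, 0.24361773, 0.16875465]), np.float64(0.004900938820009992))
knob tri (array([0.6444958 , 0.17296395, 0.19350368]), np.float64(0.003958225104679591))
lid disc (array([ 0.4482117 , -0.14882287,  0.00998144]), np.float64(0.0031526906977595377)) wide (array([ 0.59587955, -0.1698208 ,  0.00931463]), np.float64(0.0030274408083147955))
```

```bash
cat > p.py <<'E'
from h import *
T=snapshot("top");S=snapshot("side")
print("rim",onz(T,287,196.6,.11),onz(S,315.4,187.3,.11),tri(T,(287,196.6),S,(315.4,187.3)))
print("post",onz(T,242.6,189.6,.172),onz(S,313.7,143.9,.172))
print(R.from_quat(state()["tcp_rot"]).as_matrix().round(3))
for p in ((.40,.25,.30),(.448,-.150,.20),(.448,-.150,.017)): print(p,rel(p).round(2))
E
python3 p.py
```

```text
rim [0.52471388 0.1135047  0.11      ] [0.52992139 0.1041515  0.11      ] (array([0.52825709, 0.114126  , 0.10127814]), np.float64(0.005085202009714468))
post [0.5352817  0.24293881 0.172     ] [0.53995138 0.23922624 0.172     ]
[[-0.974  0.229  0.   ]
 [ 0.229  0.974 -0.   ]
 [-0.    -0.    -1.   ]]
(0.4, 0.25, 0.3) [-8.3  -7.88 -1.72]
(0.448, -0.15, 0.2) [-11.76 -17.34   0.78]
(0.448, -0.15, 0.017) [-11.76 -17.34   5.36]
```

```bash
python3 -m creep '0 0 0 0 0 -0.9 0; 0 0 0 -0.7 -0.5 -1.5 0; 0 0 0 -1.4 -1.2 -1.7 0; 0 0 0 -2.1 -1.9 -1.7 0; 0 0 0 -2.8 -2.6 -1.7 0; 0 0 0 -3.5 -3.3 -1.7 0; 0 0 0 -4.2 -4 -1.7 0; 0 0 0 -4.9 -4.7 -1.7 0'
python3 -m creep '0 0 0 -0.7 -0.7 0 0; 0 0 0 -1.4 -1.4 0 0; 0 0 0 -2.1 -2.1 0 0; 0 0 0 -2.8 -2.8 0 0; 0 0 0 -3.4 -3.4 0 0; 0 0 0 -3.6 -4.3 0 0; 0 0 0 -3.8 -5.2 0 0; 0 0 0 -4 -6.1 0 0'
python3 -c "
from h import *
print(state()['q'].round(2),rel((.448,-.15,.15)).round(2),rel((.448,-.15,.017)).round(2))"
```

```text
t: 1.07
ee_pos: [0.2973, 0.4031, 0.2996]
tcp_rot: [0.115, 0.993, 0.0, 0.0]
ft_force: [0.6, 0.1, -0.6]
finger_gap: 0.0852
grasp_force: 0.0
t: 1.73
ee_pos: [0.3964, 0.1289, 0.2993]
tcp_rot: [0.115, 0.993, 0.0, 0.0]
ft_force: [0.4, 0.2, 0.2]
finger_gap: 0.0855
grasp_force: 0.0
[-0.82 -0.24  0.37  1.88  0.09  1.49  0.87] [-2.85 -6.49  3.73] [-2.85 -6.49  7.06]
```

```bash
python3 -m creep '0 0 0 -0.5 -0.9 0.1 0; 0 0 0 -1 -1.8 0.4 0; 0 0 0 -1.4 -2.7 0.7 0; 0 0 0 -1.8 -3.6 1 0; 0 0 0 -2.2 -4.5 1.3 0; 0 0 0 -2.5 -5.4 1.6 0; 0 0 0 -2.8 -6.2 2 0; 0 0 0 -2.9 -6.5 2.6 0'
python3 -m creep '0 0 0 0 0 0.6 0; 0 0 0 0 0 1.1 0'
python3 -c "
from h import *
S=snapshot('side');T=snapshot('top')
a=cv2.resize(S['frame'][190:310,220:380],None,fx=3.7,fy=3.7);b=cv2.resize(T['frame'][160:260,320:440],None,fx=3.7,fy=3.7)
c=np.zeros((444,600,3),np.uint8);c=np.zeros((444+370,592,3),np.uint8);c[:444]=a;c[444:,:444]=b
cv2.imwrite('pics/g1.png',cv2.resize(c,None,fx=.73,fy=.73))
print(state()['q'].round(2),rel((.448,-.15,.08)).round(2),rel((.448,-.15,.017)).round(2))"
```

```text
t: 2.4
ee_pos: [0.4509, -0.1549, 0.1968]
tcp_rot: [0.118, 0.993, -0.001, 0.003]
ft_force: [0.3, -0.4, 0.0]
finger_gap: 0.0856
grasp_force: 0.0
t: 2.57
ee_pos: [0.4494, -0.1503, 0.1502]
tcp_rot: [0.117, 0.993, 0.0, 0.0]
ft_force: [0.1, 0.8, -0.7]
finger_gap: 0.085
grasp_force: 0.0
[-0.61 -0.03  0.88  2.01  0.02  1.16  1.59] [-0.03 -0.03  1.72] [-0.04 -0.02  3.29]
```

View pics/g1.png

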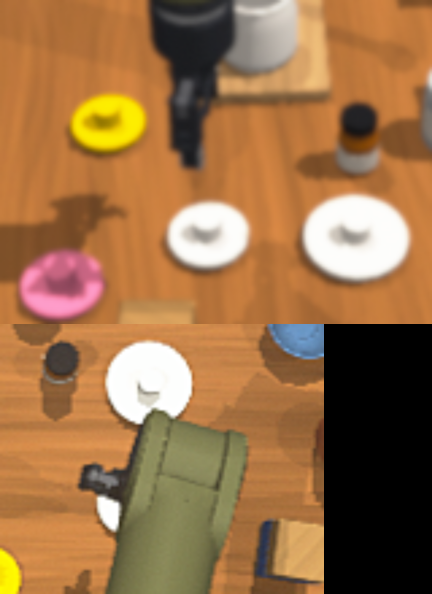

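Both lids are untouched: the fingers hang over the small lid, at (205,235) in the side crop, with the wide lid clear at (355,238). I'll descend and grip.

```bash
python3 -m creep '0 0 0 0 0 0.7 0; 0 0 0 0 0 1.5 0; 0 0 0 0 0 2.3 0; 0 0 0 0 0 2.9 0; 0 0 0 -0.03 -0.03 3.25 0; 0 0 0 -0.03 -0.03 3.25 0' 30
python3 -m creep '0 0 0 0 0 0 0.3; 0 0 0 0 0 0 0.5; 0 0 0 0 0 0 0.7; 0 0 0 0 0 0 0.8; 0 0 0 0 0 0 0.8; 0 0 0 0 0 0 0.8; 0 0 0 0 0 0 0.8; 0 0 0 0 0 0 0.8' 30
python3 -m creep '0 0 0 0 0 0 0.8; 0 0 0 0 0 0 0.8'
```

```text
t: 3.17
ee_pos: [0.4496, -0.1496, 0.0198]
tcp_rot: [0.115, 0.993, -0.0, -0.002]
ft_force: [-1.2, -0.4, 0.4]
finger_gap: 0.0854
grasp_force: 0.0
t: 3.83
ee_pos: [0.4519, -0.1502, 0.0226]
tcp_rot: [0.115, 0.993, 0.0, 0.001]
ft_force: [-1.1, 0.4, 6.5]
finger_gap: 0.0287
grasp_force: 29.2
t: 4.0
ee_pos: [0.4519, -0.1502, 0.0226]
tcp_rot: [0.115, 0.993, 0.0, 0.001]
ft_force: [-0.9, 0.7, 7.4]
finger_gap: 0.0291
grasp_force: 29.2
```

```bash
python3 -m creep '0 0 0 0 0 -0.5 0.8; 0 0 0 0 0 -1.2 0.8; 0 0 0 0 0 -2 0.8; 0 0 0 0 0 -2.8 0.8; 0 0 0 0 0 -3.6 0.8; 0 0 0 0 0 -4.2 0.8; 0 0 0 0 0 -4.5 0.8; 0 0 0 0 0 -4.5 0.8'
python3 -c "
from h import *
S=snapshot('side')
cv2.imwrite('pics/g2.png',cv2.resize(S['frame'][130:310,220:400],None,fx=3.2,fy=3.2))
print(state()['q'].round(2),rel((.527,.112,.2)).round(2),rel((.527,.112,.125)).round(2))"
```

```text
t: 4.67
ee_pos: [0.4525, -0.1506, 0.2043]
tcp_rot: [0.115, 0.993, 0.001, 0.003]
ft_force: [0.5, 0.3, -2.6]
finger_gap: 0.0287
grasp_force: 30.7
[-0.66 -0.1   0.89  1.93  0.08  1.27  1.55] [-0.34  6.82  0.07] [-0.33  6.81  1.95]
```

View pics/g2.png

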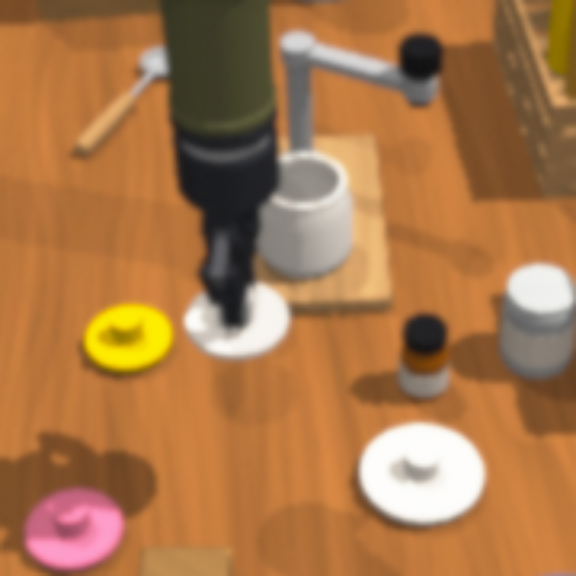

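The lid is held level, at (237,320) in the crop, and the wide lid at (420,470) is undisturbed.

```bash
python3 -m creep '0 0 0 0 0.6 0 0.8; 0 0 0 -0.1 1.5 0 0.8; 0 0 0 -0.1 2.5 0 0.8; 0 0 0 -0.2 3.5 0 0.8; 0 0 0 -0.2 4.5 0 0.8; 0 0 0 -0.3 5.5 0 0.8; 0 0 0 -0.33 6.3 0 0.8; 0 0 0 -0.33 6.82 0 0.8'
python3 -m creep '0 0 0 0 0 0.6 0.8; 0 0 0 0 0 1.2 0.8; 0 0 0 0 0 1.2 0.8; 0 0 0 0 0 1.2 0.8'
cat > lid.py <<'E'
from h import *
S=snapshot('side');T=snapshot('top');st=state();p=st['ee_pos']
print(p.round(4))
for s,n in ((S,'side'),(T,'top')):
    hsv=cv2.cvtColor(s['frame'],cv2.COLOR_BGR2HSV);z=p[2]-.0226+.012
    u,v=pix(s,(p[0],p[1],z));m=cv2.inRange(hsv,(0,0,185),(180,45,255))
    k=np.zeros(m.shape,np.uint8);cv2.circle(k,(int(u),int(v)),24,255,-1);m&=k
    cs=cv2.findContours(m,cv2.RETR_EXTERNAL,1)[0];c=np.vstack([x for x in cs if cv2.contourArea(x)>8]);e=cv2.fitEllipse(cv2.convexHull(c))
    print(n,'pred',u,v,e,onz(s,*e[0],z))
a=cv2.resize(S['frame'][140:240,260:380],None,fx=4,fy=4);b=cv2.resize(T['frame'][150:240,230:350],None,fx=4,fy=4)
cv2.imwrite('pics/h1.png',cv2.resize(np.vstack([a,b]),None,fx=.78,fy=.78))
E
python3 lid.py
```

```text
t: 5.38
ee_pos: [0.5252, 0.1163, 0.1989]
tcp_rot: [0.113, 0.994, -0.001, -0.001]
ft_force: [-0.9, 0.5, -1.2]
finger_gap: 0.0287
grasp_force: 30.6
t: 5.72
ee_pos: [0.5244, 0.1108, 0.1515]
tcp_rot: [0.116, 0.993, -0.002, -0.002]
ft_force: [0.7, -0.4, -1.7]
finger_gap: 0.0286
grasp_force: 30.5
[0.5265 0.1114 0.1541]
side pred 313.7694478849721 177.13166420728814 ((314.9041748046875, 184.28514099121094), (27.641529083251953, 33.82050323486328), 137.14492797851562) [0.52647587 0.07815025 0.14348327]Traceback (most recent call last):
  File "lid.py", line 8, in <module>
    cs=cv2.findContours(m,cv2.RETR_EXTERNAL,1)[0];c=np.vstack([x for x in cs if cv2.contourArea(x)>8]);e=cv2.fitEllipse(cv2.convexHull(c))
                                                    ~~~~~~~~~^^^^^^^^^^^^^^^^^^^^^^^^^^^^^^^^^^^^^^^^^
    return _nx.concatenate(arrs, 0, dtype=dtype, casting=casting)
           ~~~~~~~~~~~~~~~^^^^^^^^^^^^^^^^^^^^^^^^^^^^^^^^^^^^^^^
ValueError: need at least one array to concatenate
```

```bash
python3 -c "
from h import *
S=snapshot('side');p=state()['ee_pos'];print(p.round(4))
a=cv2.resize(S['frame'][140:230,265:365],None,fx=6,fy=6,interpolation=cv2.INTER_CUBIC)
for z,c in ((p[2]-.0106-.004+.004,(0,0,255)),):
    for t in np.linspace(0,6.28,40):
        u,v=pix(S,(p[0]+.04*np.cos(t),p[1]+.04*np.sin(t),p[2]-.0066));cv2.circle(a,(int(6*(u-265+.5)),int(6*(v-140+.5))),1,c,-1)
        u,v=pix(S,(.527+.04*np.cos(t),.112+.04*np.sin(t),.11));cv2.circle(a,(int(6*(u-265+.5)),int(6*(v-140+.5))),1,(0,255,0),-1)
cv2.imwrite('pics/h1.png',a)"
```

```text
[0.5269 0.1117 0.1546]
```

View pics/h1.png

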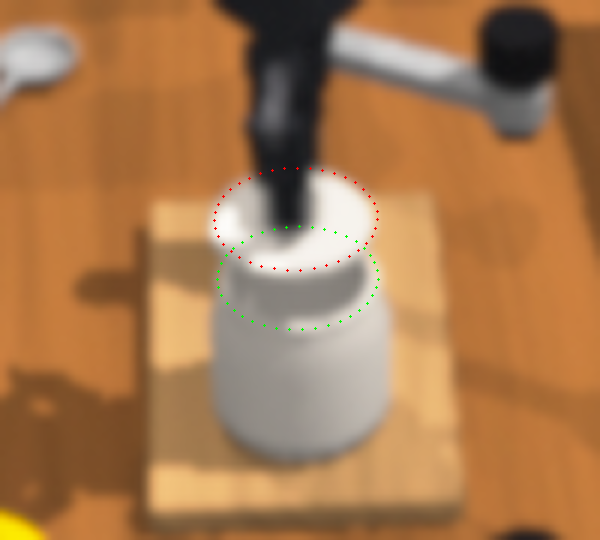

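The side view shows the lid (columns 208–378) over the jar (rim about 222–375, body 213–390 in the crop), so it looks a couple of mm left of centre. I'll measure that sub-pixel.

```bash
python3 -c "
from h import *
S=snapshot('side');p=state()['ee_pos'];print(p.round(4))
hsv=cv2.cvtColor(S['frame'],cv2.COLOR_BGR2HSV).astype(float)
sat=hsv[:,:,1]
def edges(v):
    r=sat[v,285:350];t=(r[20:40].min()+90)/2+10
    t=70
    i=[k for k in range(len(r)-1) if (r[k]-t)*(r[k+1]-t)<0]
    return [round(285+k+(t-r[k])/(r[k+1]-r[k]),2) for k in i]
for v in (172,174,176,178,180,186,188,190,192,196,200,204,206,208): print(v,edges(v))
print('pred lid',pix(S,(p[0],p[1],p[2]-.0106)),'jar axis',[tuple(np.round(pix(S,(.527,.112,z)),2)) for z in (.11,.08,.05,.02)])
print('1mm x =',pix(S,(.528,.112,.08))[0]-pix(S,(.527,.112,.08))[0])
"
```

```text
[0.527  0.1119 0.1548]
172 [np.float64(301.95), np.float64(325.49)]
174 [np.float64(300.2), np.float64(326.64)]
176 [np.float64(299.5), np.float64(327.11)]
178 [np.float64(299.47), np.float64(326.85)]
180 [np.float64(299.95), np.float64(326.15)]
186 [np.float64(300.77), np.float64(328.02)]
188 [np.float64(300.64), np.float64(328.26)]
190 [np.float64(300.5), np.float64(329.05)]
192 [np.float64(300.1), np.float64(329.63)]
196 [np.float64(300.08), np.float64(329.59)]
200 [np.float64(299.89), np.float64(329.51)]
204 [np.float64(300.03), np.float64(329.49)]
206 [np.float64(300.21), np.float64(329.48)]
208 [np.float64(300.58), np.float64(328.94)]
pred lid (np.float64(313.8989057479196), np.float64(176.8318285457263)) jar axis [(np.float64(314.16), np.float64(185.71)), (np.float64(314.38), np.float64(193.3)), (np.float64(314.6), np.float64(200.69)), (np.float64(314.81), np.float64(207.89))]
1mm x = 0.32767170564983417
```

```bash
python3 -m creep '0 0 0 -0.07 0.02 0 0.8; 0 0 0 -0.07 0.02 0.2 0.8; 0 0 0 -0.07 0.02 0.4 0.8; 0 0 0 -0.07 0.02 0.4 0.8'
python3 -m creep '0 0 0 0 0 0.1 0.8; 0 0 0 0 0 0.2 0.8; 0 0 0 0 0 0.3 0.8; 0 0 0 0 0 0.3 0.8;0 0 0 0 0 0.3 0.8'
```

```text
t: 6.25
ee_pos: [0.5277, 0.1122, 0.1354]
tcp_rot: [0.115, 0.993, -0.001, -0.001]
ft_force: [-1.0, -0.1, -1.9]
finger_gap: 0.0284
grasp_force: 30.6
t: 6.67
ee_pos: [0.5289, 0.1124, 0.1252]
tcp_rot: [0.115, 0.993, -0.0, -0.0]
ft_force: [-0.3, -0.2, -1.0]
finger_gap: 0.0287
grasp_force: 30.7
```

```bash
python3 -m creep '0 0 0 0 0 0.05 0.8; 0 0 0 0 0 0.05 0.8; 0 0 0 0 0 0.05 0.8'
python3 -m creep '0 0 0 0 0 0 0.6; 0 0 0 0 0 -0.05 0.4; 0 0 0 0 0 -0.05 0.2; 0 0 0 0 0 -0.1 0; 0 0 0 0 0 -0.1 0; 0 0 0 0 0 -0.1 0'
python3 -m creep '0 0 0 0 0 -0.4 0; 0 0 0 0 0 -1.2 0; 0 0 0 0 0 -2.1 0; 0 0 0 0 0 -3 0; 0 0 0 0 0 -3.5 0; 0 0 0 -0.4 0 -3.5 0; 0 0 0 -0.4 0 -3.5 0'
python3 -c "
from h import *
S=snapshot('side');T=snapshot('top');st=state();p=st['ee_pos'];print(p.round(4),st['q'].round(2))
a=cv2.resize(S['frame'][130:230,260:380],None,fx=5,fy=5,interpolation=cv2.INTER_CUBIC)
cv2.imwrite('pics/h2.png',a)
sat=cv2.cvtColor(S['frame'],cv2.COLOR_BGR2HSV)[:,:,1].astype(float)
for v in (180,182,184,186,188,190,196,200,204):
    r=sat[v,285:350];i=[k for k in range(64) if (r[k]-70)*(r[k+1]-70)<0];print(v,[round(float(285+k+(70-r[k])/(r[k+1]-r[k])),2) for k in i])
"
```

```text
t: 6.92
ee_pos: [0.5292, 0.1125, 0.1245]
tcp_rot: [0.115, 0.993, 0.0, 0.0]
ft_force: [-3.0, -0.4, 5.6]
finger_gap: 0.0289
grasp_force: 31.3
t: 7.42
ee_pos: [0.5291, 0.1125, 0.1275]
tcp_rot: [0.115, 0.993, 0.0, 0.0]
ft_force: [0.2, 0.1, 0.0]
finger_gap: 0.0851
grasp_force: 0.0
t: 8.0
ee_pos: [0.5469, 0.1083, 0.2691]
tcp_rot: [0.116, 0.993, 0.001, 0.002]
ft_force: [0.3, -0.3, -0.4]
finger_gap: 0.0858
grasp_force: 0.0
[0.5442 0.1085 0.2668] [-0.86  0.11  0.67  1.66 -0.07  1.4   1.16]
180 [301.59]
182 [300.44, 327.77]
184 [300.17]
186 [300.3, 327.98]
188 [300.58, 328.09]
190 [300.52, 329.03]
196 [300.05, 329.6]
200 [299.9, 329.5]
204 [300.06, 329.47]
```

View pics/h2.png

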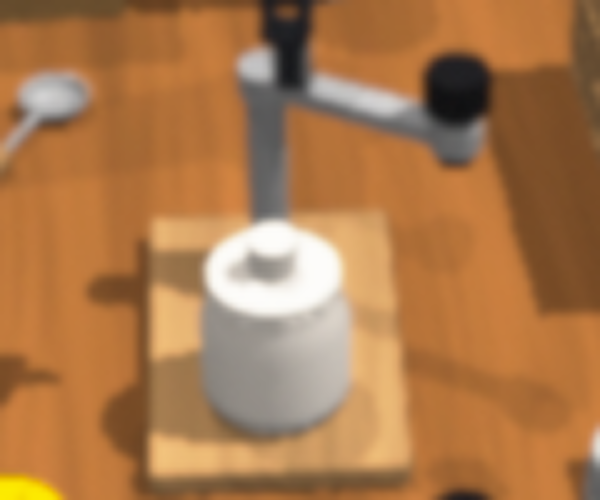

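The lid lies flat on the jar, at (272,265) in the crop, with its grip upright and the clamp arm still open, knob at (457,90). Next I move over the knob.

```bash
cat > k.py <<'E'
from h import *
st=state();r=R.from_quat(st['tcp_rot']);y=r.as_matrix()[:,1];print(st['ee_pos'].round(4),'q',st['q'].round(2),'yaw y',np.degrees(np.arctan2(y[1],y[0])).round(1),'F',st['ft_force'].round(1),'M',st['wrist_torque'].round(2))
E
cat k.py > k2.py; echo "print(rel((.6455,.1705,.266)).round(2))" >> k2.py; python3 k2.py
```

```text
[0.5442 0.1085 0.2668] q [-0.86  0.11  0.67  1.66 -0.07  1.4   1.16] yaw y 76.7 F [-0.8  0.1  0.4] M [ 0.02 -0.03  0.01]
[-2.11  2.09  0.02]
```

```bash
python3 -m creep '0 0 0.6 -0.5 0.5 0 0; 0 0 1.5 -1.2 1.2 0 0; 0 0 2.4 -1.8 1.8 0 0; 0 0 3.3 -2.11 2.09 0 0; 0 0 3.3 -2.11 2.09 0 0; 0 0 3.3 -2.11 2.09 0 0'
python3 -c "
from k import *
print(rel((.6455,.1705,.18)).round(2))
S=snapshot('side');T=snapshot('top');p=st['ee_pos']
a=cv2.resize(S['frame'][110:190,300:400],None,fx=4.5,fy=4.5,interpolation=cv2.INTER_CUBIC);b=cv2.resize(T['frame'][110:190,220:320],None,fx=4.5,fy=4.5,interpolation=cv2.INTER_CUBIC)
cv2.imwrite('pics/k1.png',cv2.resize(np.vstack([a,b]),None,fx=.82,fy=.82))"
```

```text
t: 8.6
ee_pos: [0.645, 0.1711, 0.2651]
tcp_rot: [0.283, 0.959, -0.002, -0.001]
ft_force: [-0.1, -0.9, 0.6]
finger_gap: 0.0852
grasp_force: 0.0
[0.645  0.1711 0.2651] q [-0.81  0.4   0.7   1.37 -0.26  1.46  0.88] yaw y 57.1 F [-0.1 -0.9  0.6] M [-0.08 -0.02  0.03]
[-0.02  0.    2.13]
```

View pics/k1.png

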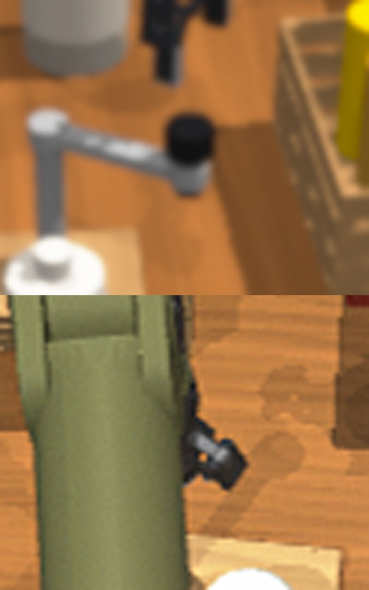

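The two fingers, at (165,65) and (215,10), straddle the column of the knob at (190,137), so they are centred. I'll lower over it.

```bash
python3 -m creep '0 0 0 0 0 0.5 0; 0 0 0 0 0 1 0; 0 0 0 0 0 1.5 0; 0 0 0 0 0 1.9 0; 0 0 0 0 0 2.13 0; 0 0 0 0 0 2.13 0'
python3 -c "
from k import *
# arc rows: tool centre = knob pos lead 8mm+22; rotate with arm
P=np.array([.539,.241]);J=np.array([.5285,.112]);p=st['ee_pos'][:2];M=r.as_matrix()
a0=np.arctan2(*(np.array([.6455,.1705])-P)[::-1]);a1=np.arctan2(*(J-P)[::-1]);print(np.degrees([a0,a1]),np.linalg.norm(J-P))
for a in np.linspace(a0,a1,13):
    k=P+.13*np.array([np.cos(a),np.sin(a)])+.022*np.array([np.sin(a),-np.cos(a)])
    d=np.r_[k-p,0];print('turn',round(float(np.degrees(a0-a)/6),2),'shift',(M.T@d/.04).round(2))
"
```

```text
t: 9.2
ee_pos: [0.6438, 0.1701, 0.1803]
tcp_rot: [0.284, 0.959, -0.001, -0.002]
ft_force: [-0.7, -0.5, 0.4]
finger_gap: 0.0853
grasp_force: 0.0
[0.6438 0.1701 0.1803] q [-0.81  0.44  0.68  1.49 -0.29  1.31  0.9 ] yaw y 57.0 F [-0.7 -0.5  0.4] M [-0.01  0.05  0.03]
[-33.50343698 -94.65335159] 0.12942662013666278
turn 0.0 shift [-0.08 -0.52  0.  ]
turn 0.85 shift [-0.02 -0.8   0.  ]
turn 1.7 shift [ 0.07 -1.08  0.  ]
turn 2.55 shift [ 0.18 -1.35  0.  ]
turn 3.4 shift [ 0.32 -1.61  0.  ]
turn 4.25 shift [ 0.48 -1.86  0.01]
turn 5.1 shift [ 0.66 -2.09  0.01]
turn 5.95 shift [ 0.86 -2.3   0.01]
turn 6.79 shift [ 1.08 -2.5   0.01]
turn 7.64 shift [ 1.32 -2.67  0.01]
turn 8.49 shift [ 1.57 -2.83  0.01]
turn 9.34 shift [ 1.83 -2.96  0.01]
turn 10.19 shift [ 2.1  -3.06  0.01]
```

```bash
python3 -m creep '0 0 0 -0.08 -0.3 0 0; 0 0 0 -0.08 -0.52 0 0; 0 0 0.85 -0.02 -0.8 0 0; 0 0 1.7 0.07 -1.08 0 0; 0 0 2.55 0.18 -1.35 0 0; 0 0 3.4 0.32 -1.61 0 0; 0 0 4.25 0.48 -1.86 0 0; 0 0 5.1 0.66 -2.09 0 0'
cat > arc.py <<'E'
from k import *
P=np.array([.539,.241]);J=np.array([.5285,.112]);p=st['ee_pos'][:2];M=r.as_matrix()
a0=np.radians(np.degrees(np.arctan2(y[1],y[0]))-90.5);a1=np.arctan2(*(J-P)[::-1]);print('arm ang',np.degrees([a0,a1]))
for a in np.linspace(a0,a1,8):
    k=P+.13*np.array([np.cos(a),np.sin(a)])+.022*np.array([np.sin(a),-np.cos(a)])
    print('turn',round(float(np.degrees(a0-a)/6),2),'shift',(M.T@np.r_[k-p,0]/.04).round(2))
E
python3 arc.py
```

```text
t: 9.87
ee_pos: [0.5789, 0.1133, 0.1839]
tcp_rot: [0.53, 0.848, 0.002, 0.001]
ft_force: [2.6, 0.2, -0.9]
finger_gap: 0.0856
grasp_force: 1.3
[0.5789 0.1133 0.1839] q [-0.94  0.28  0.83  1.7  -0.22  1.25  0.39] yaw y 26.0 F [ 2.6  0.2 -0.9] M [ 0.01 -0.5  -0.09]
arm ang [-64.49367203 -94.65335159]
turn 0.0 shift [ 0.06 -0.07 -0.  ]
turn 0.72 shift [ 0.12 -0.32 -0.  ]
turn 1.44 shift [ 0.19 -0.55 -0.  ]
turn 2.15 shift [ 0.27 -0.79 -0.  ]
turn 2.87 shift [ 0.38 -1.01 -0.  ]
turn 3.59 shift [ 0.5  -1.23 -0.01]
turn 4.31 shift [ 0.64 -1.43 -0.01]
turn 5.03 shift [ 0.79 -1.63 -0.01]
```

```bash
python3 -m creep '0 0 0.7 0.12 -0.32 0.05 0; 0 0 1.4 0.19 -0.55 0.08 0; 0 0 2.1 0.27 -0.79 0.08 0; 0 0 2.8 0.38 -1 0.08 0; 0 0 3.4 0.46 -1.15 0.08 0; 0 0 4 0.57 -1.3 0.08 0; 0 0 4 0.57 -1.3 0.08 0'
python3 arc.py
```

```text
t: 10.45
ee_pos: [0.5209, 0.1113, 0.1802]
tcp_rot: [0.693, 0.721, 0.001, -0.001]
ft_force: [0.7, 0.5, -0.1]
finger_gap: 0.0851
grasp_force: 0.0
[0.5209 0.1113 0.1802] q [-1.09  0.13  0.9   1.84 -0.11  1.22 -0.12] yaw y 2.2 F [ 0.7  0.5 -0.1] M [ 0.01 -0.01 -0.01]
arm ang [-88.280791   -94.65335159]
turn 0.0 shift [-0.02 -0.   -0.  ]
turn 0.15 shift [-0.01 -0.05 -0.  ]
turn 0.3 shift [-0.  -0.1 -0. ]
turn 0.46 shift [ 0.01 -0.16 -0.  ]
turn 0.61 shift [ 0.02 -0.21 -0.  ]
turn 0.76 shift [ 0.03 -0.26 -0.  ]
turn 0.91 shift [ 0.05 -0.31 -0.  ]
turn 1.06 shift [ 0.06 -0.36 -0.  ]
```

```bash
python3 -m creep '0 0 0.3 0 -0.1 0 0; 0 0 0.6 0.02 -0.21 0 0; 0 0 0.6 0.02 -0.21 0 0' | grep -E 'ee_pos|ft_'
python3 -m creep '0 0 0 0 -0.06 0 0; 0 0 0 0 -0.12 0 0; 0 0 0 0 -0.12 0 0' | grep -E 'ee_pos|ft_'
python3 -m creep '0 0 0 0 -0.06 0 0; 0 0 0 0 -0.06 0 0' | grep -E 'ee_pos|ft_'
```

```text
ee_pos: [0.5132, 0.1123, 0.1799]
ft_force: [0.1, -0.1, 0.7]
ee_pos: [0.5084, 0.1123, 0.1792]
ft_force: [1.5, -1.0, 0.2]
ee_pos: [0.5056, 0.1128, 0.1789]
ft_force: [1.9, -1.4, 0.9]
```

```bash
python3 -m creep '0 0 0 0 -0.05 0 0; 0 0 0 0 -0.05 0 0; 0 0 0 0 -0.05 0 0' | grep -E 'ee_pos|ft_'
python3 -m creep '0 0 0 0 -0.05 0 0; 0 0 0 0 -0.05 0 0; 0 0 0 0 -0.05 0 0' | grep -E 'ee_pos|ft_'
```

```text
ee_pos: [0.5042, 0.1129, 0.179]
ft_force: [3.6, -0.3, -0.6]
ee_pos: [0.5036, 0.1129, 0.1795]
ft_force: [7.0, -0.9, -1.3]
```

```bash
python3 -m creep '0 0 0 0 0.2 0 0; 0 0 0 0 0.4 0 0; 0 0 0 0 0.56 0 0; 0 0 0 0 0.56 0 0' | grep -E 'ee_pos|ft_'
python3 -m creep '0 0 -1 0 0 0 0; 0 0 -2 0 0 0 0; 0 0 -3 0 0 0 0; 0 0 -4 0 0 0 0; 0 0 -5 0 0 0 0; 0 0 -6 0 0 0 0; 0 0 -7 0 0 0 0; 0 0 -8 0 0 0 0'| grep -E 'ee_pos|ft_'
python3 -m creep '0 0 -1 0 0 0 0; 0 0 -2 0 0 0 0; 0 0 -3 0 0 0 0; 0 0 -4 0 0 0 0; 0 0 -5 0 0 0 0; 0 0 -6 0 0 0 0; 0 0 -7 0 0 0 0; 0 0 -8 0 0 0 0'| grep -E 'ee_pos|ft_'
python3 -m creep '0 0 -1 0 0 0 0; 0 0 -2 0 0 0 0; 0 0 -3 0 0 0 0; 0 0 -4 0 0 0 0; 0 0 -5 0 0 0 0; 0 0 -6 0 0 0 0; 0 0 -7 0 0 0 0; 0 0 -7.5 0 0 0 0'| grep -E 'ee_pos|ft_'
python3 -m creep '0 0 0 0 0 0 0; 0 0 0 0 0 0 0'| grep -E 'ee_pos|ft_'
python3 -c "
from k import *
print(rel((.5275,.112,.178)).round(3))
S=snapshot('side')
cv2.imwrite('pics/c1.png',cv2.resize(S['frame'][110:230,250:390],None,fx=4.5,fy=4.5,interpolation=cv2.INTER_CUBIC))"
```

```text
ee_pos: [0.5243, 0.1129, 0.1786]
ft_force: [0.0, -0.0, 0.5]
ee_pos: [0.5232, 0.1129, 0.1786]
ft_force: [-1.3, 0.8, 0.2]
ee_pos: [0.5232, 0.1129, 0.1786]
ft_force: [0.5, -0.7, 0.5]
ee_pos: [0.5232, 0.1129, 0.1786]
ft_force: [0.4, -0.4, 0.0]
ee_pos: [0.5236, 0.1127, 0.1787]
ft_force: [-0.5, -0.2, 0.5]
[0.5236 0.1127 0.1787] q [-0.89  0.12  0.68  1.83 -0.08  1.22  2.25] yaw y 139.7 F [-0.5 -0.2  0.5] M [-0.01 -0.01 -0.01]
[-0.049 -0.087  0.018]
```

View pics/c1.png

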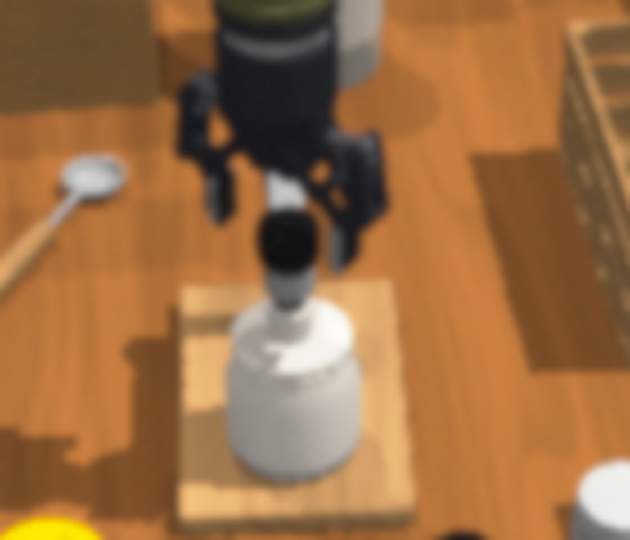

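The clamp arm is closed. The knob at (288,240) stands over the lid's grip at (290,320), and the fingers (tips 220 and 342) straddle it about 4 mm to the left. I'll centre, raise a little and grip.

```bash
python3 -m creep '0 0 0 -0.05 -0.08 -0.08 0; 0 0 0 -0.05 -0.08 -0.08 0.2; 0 0 0 -0.05 -0.08 -0.08 0.4; 0 0 0 -0.05 -0.08 -0.08 0.5; 0 0 0 -0.05 -0.08 -0.08 0.6;0 0 0 -0.05 -0.08 -0.08 0.7;0 0 0 -0.05 -0.08 -0.08 0.7;0 0 0 -0.05 -0.08 -0.08 0.7' 30
python3 k.py
python3 -m creep '0 0 0 0 0 0 0.7; 0 0 0 0 0 0 0.7; 0 0 0 0 0 0 0.7;0 0 0 0 0 0 0.7' 60
python3 k.py
```

```text
t: 14.83
ee_pos: [0.5278, 0.1122, 0.1821]
tcp_rot: [-0.421, 0.907, 0.0, -0.0]
ft_force: [-0.2, 0.6, -0.1]
finger_gap: 0.0389
grasp_force: 32.7
[0.5278 0.1122 0.1821] q [-0.89  0.13  0.68  1.81 -0.09  1.23  2.26] yaw y 139.8 F [-0.2  0.6 -0.1] M [0.07 0.02 0.  ]
t: 15.17
ee_pos: [0.5279, 0.1122, 0.1821]
tcp_rot: [-0.421, 0.907, 0.0, 0.0]
ft_force: [0.4, 0.5, -0.2]
finger_gap: 0.0383
grasp_force: 60.1
[0.5279 0.1122 0.1821] q [-0.89  0.13  0.68  1.81 -0.09  1.23  2.26] yaw y 139.8 F [ 0.4  0.5 -0.2] M [0.1  0.05 0.04]
```

```bash
python3 -m creep '0 0 1 0 0 0 0.7; 0 0 2 0 0 0 0.7; 0 0 2 0 0 0 0.7' >/dev/null; python3 k.py
python3 -m creep '0 0 1 0 0 0 0.7; 0 0 2 0 0 0 0.7; 0 0 2 0 0 0 0.7' >/dev/null; python3 k.py
python3 -m creep '0 0 1 0 0 0 0.7; 0 0 2 0 0 0 0.7; 0 0 2 0 0 0 0.7' >/dev/null; python3 k.py
```

```text
[0.5278 0.1122 0.1819] q [-0.9   0.13  0.7   1.81 -0.09  1.23  2.05] yaw y 127.6 F [ 0.4  1.  -0.9] M [ 0.08 -0.05 -0.04]
[0.5278 0.1121 0.1819] q [-0.92  0.13  0.72  1.82 -0.09  1.23  1.85] yaw y 115.8 F [ 0.5 -0.  -1.8] M [ 0.09 -0.04 -0.08]
[0.5278 0.1121 0.182 ] q [-0.93  0.13  0.74  1.82 -0.09  1.23  1.64] yaw y 103.9 F [ 0.8  0.8 -1.3] M [ 0.04 -0.07 -0.03]
```

```bash
python3 -m creep '0 0 1 0 0 0 0.7; 0 0 2 0 0 0 0.7; 0 0 2 0 0 0 0.7' >/dev/null; python3 k.py
python3 -m creep '0 0 1 0 0 0 0.7; 0 0 2 0 0 0 0.7; 0 0 2 0 0 0 0.7' >/dev/null; python3 k.py
python3 -m creep '0 0 1 0 0 0 0.7; 0 0 2 0 0 0 0.7; 0 0 2 0 0 0 0.7' >/dev/null; python3 k.py
```

```text
[0.5278 0.1121 0.182 ] q [-0.95  0.13  0.75  1.82 -0.1   1.23  1.44] yaw y 92.0 F [ 0.5 -0.2 -2.6] M [ 0.05  0.01 -0.04]
[0.5278 0.112  0.182 ] q [-0.97  0.14  0.77  1.82 -0.1   1.23  1.23] yaw y 80.0 F [ 0.1  1.  -0.2] M [-0.02  0.06 -0.03]
[0.5278 0.112  0.182 ] q [-0.98  0.14  0.79  1.82 -0.1   1.23  1.03] yaw y 68.1 F [ 0.2  0.5 -1.9] M [-0.01  0.09 -0.03]
```

```bash
python3 -m creep '0 0 1 0 0 0 0.7; 0 0 2 0 0 0 0.7; 0 0 2 0 0 0 0.7' >/dev/null; python3 k.py
python3 -m creep '0 0 1 0 0 0 0.7; 0 0 2 0 0 0 0.7; 0 0 2 0 0 0 0.7' >/dev/null; python3 k.py
python3 -m creep '0 0 1 0 0 0 0.7; 0 0 2 0 0 0 0.7; 0 0 2 0 0 0 0.7' >/dev/null; python3 k.py
```

```text
[0.5277 0.1119 0.182 ] q [-1.    0.14  0.81  1.82 -0.11  1.23  0.82] yaw y 56.1 F [-0.7  0.6 -1.3] M [-0.04  0.15 -0.05]
[0.5277 0.112  0.182 ] q [-1.02  0.14  0.83  1.82 -0.11  1.23  0.61] yaw y 44.1 F [-0.9 -1.  -1.2] M [-0.04  0.2  -0.04]
[0.5276 0.112  0.182 ] q [-1.04  0.14  0.85  1.82 -0.12  1.23  0.41] yaw y 32.1 F [-0.2  1.4 -0.7] M [-0.06  0.3  -0.06]
```

```bash
python3 -m creep '0 0 1 0 0 0 0.7; 0 0 2 0 0 0 0.7; 0 0 2 0 0 0 0.7' >/dev/null; python3 k.py
python3 -m creep '0 0 1 0 0 0 0.7; 0 0 2 0 0 0 0.7; 0 0 2 0 0 0 0.7' >/dev/null; python3 k.py
```

```text
[0.5276 0.112  0.182 ] q [-1.05  0.15  0.87  1.82 -0.12  1.23  0.2 ] yaw y 20.1 F [-0.2  0.2 -1. ] M [-0.1   0.31 -0.06]
[0.5276 0.112  0.182 ] q [-1.07  0.15  0.9   1.82 -0.12  1.23 -0.  ] yaw y 8.1 F [-1.2 -1.  -1.3] M [-0.05  0.35 -0.03]
```

```bash
for_=; python3 -m creep '0 0 1 0 0 0 0.7; 0 0 1 0 0 0 0.7; 0 0 1 0 0 0 0.7' >/dev/null; python3 k.py
python3 -m creep '0 0 1 0 0 0 0.7; 0 0 1 0 0 0 0.7; 0 0 1 0 0 0 0.7' >/dev/null; python3 k.py
python3 -m creep '0 0 1 0 0 0 0.7; 0 0 1 0 0 0 0.7; 0 0 1 0 0 0 0.7' >/dev/null; python3 k.py
python3 -m creep '0 0 1 0 0 0 0.7; 0 0 1 0 0 0 0.7; 0 0 1 0 0 0 0.7' >/dev/null; python3 k.py
```

```text
[0.5278 0.112  0.1821] q [-1.08  0.15  0.91  1.82 -0.13  1.23 -0.1 ] yaw y 2.2 F [-1.  -0.7 -1.8] M [-0.11  0.43 -0.03]
[0.5278 0.112  0.1821] q [-1.09  0.15  0.92  1.82 -0.13  1.23 -0.2 ] yaw y -3.9 F [-1.1 -0.5 -2.1] M [-0.09  0.41  0.03]
[0.5278 0.1121 0.1821] q [-1.1   0.16  0.93  1.82 -0.13  1.23 -0.31] yaw y -9.9 F [-1.3 -0.9 -1.3] M [-0.13  0.49  0.24]
[0.5278 0.1121 0.1821] q [-1.11  0.16  0.94  1.82 -0.14  1.23 -0.41] yaw y -15.9 F [-1.8 -0.8 -0.6] M [-0.18  0.58  0.28]
```

Touch came at a tool yaw of about −3 to −5°: the moment jumped from −0.03 to 0.24 N m. A quarter turn past that is a yaw of about −95°.

```bash
python3 -m creep '0 0 1 0 0 0 0.7; 0 0 2 0 0 0 0.7; 0 0 3 0 0 0 0.7; 0 0 3 0 0 0 0.7' >/dev/null; python3 k.py
python3 -m creep '0 0 1 0 0 0 0.7; 0 0 2 0 0 0 0.7; 0 0 3 0 0 0 0.7; 0 0 3 0 0 0 0.7' | grep -E 'gap|grasp'; python3 k.py
```

```text
[0.5278 0.1122 0.1822] q [-1.15  0.16  0.98  1.82 -0.15  1.23 -0.72] yaw y -34.1 F [-2.8 -0.8 -0.1] M [-0.15  0.61  0.35]
finger_gap: 0.0385
grasp_force: 60.6
[0.5278 0.1123 0.1822] q [-1.18  0.17  1.03  1.82 -0.16  1.23 -1.02] yaw y -52.0 F [-3.5  0.1  0.4] M [-0.11  0.67  0.38]
```

```bash
python3 -m creep '0 0 1 0 0 0 0.7; 0 0 2 0 0 0 0.7; 0 0 3 0 0 0 0.7; 0 0 4 0 0 0 0.7; 0 0 4 0 0 0 0.7' | grep -E 'gap|grasp'; python3 k.py
python3 -m creep '0 0 1 0 0 0 0.7; 0 0 2 0 0 0 0.7; 0 0 3 0 0 0 0.7; 0 0 3 0 0 0 0.7' | grep -E 'gap|grasp'; python3 k.py
```

```text
finger_gap: 0.0383
grasp_force: 60.7
[0.5279 0.1124 0.1823] q [-1.23  0.19  1.09  1.82 -0.18  1.24 -1.42] yaw y -76.0 F [-2.6 -0.7  1.9] M [0.01 0.68 0.53]
finger_gap: 0.0384
grasp_force: 60.7
[0.5279 0.1124 0.1822] q [-1.27  0.2   1.14  1.82 -0.2   1.24 -1.72] yaw y -93.9 F [-3.4 -0.7  1.4] M [-0.09  0.64  0.61]
```

```bash
python3 -m creep '0 0 0 0 0 0 0.5; 0 0 0 0 0 0 0.3; 0 0 0 0 0 0 0.1; 0 0 0 0 0 0 0; 0 0 0 0 0 0 0; 0 0 0 0 0 0 0' | grep -E 'gap|grasp'; python3 k.py
python3 -m creep '0 0 0 0 0 -0.4 0; 0 0 0 0 0 -1 0; 0 0 0 0 0 -1.8 0; 0 0 0 0 0 -2.6 0; 0 0 0 0 0 -2.6 0; 0 0 0 0 0 -2.6 0'; python3 - <<'E'
from h import *
S=snapshot('side');T=snapshot('top')
a=cv2.resize(S['frame'][100:230,220:400],None,fx=4.4,fy=4.4,interpolation=cv2.INTER_CUBIC)
cv2.imwrite('pics/end.png',a)
hsv=cv2.cvtColor(S['frame'],cv2.COLOR_BGR2HSV);m=cv2.inRange(hsv,(0,0,0),(180,255,60))[150:175,300:328]
ys,xs=np.nonzero(m);c=(300+xs.mean(),150+ys.mean());print(len(xs),c,onz(S,*c,.196),'pred',pix(S,(.5275,.112,.196)))
E
```

```text
finger_gap: 0.0852
grasp_force: 0.0
[0.5282 0.112  0.1822] q [-1.27  0.2   1.14  1.82 -0.2   1.24 -1.72] yaw y -94.2 F [ 0.1 -0.1  0.4] M [ 0.04  0.02 -0.03]
t: 21.33
ee_pos: [0.5291, 0.1123, 0.2877]
tcp_rot: [0.999, -0.037, 0.002, -0.001]
ft_force: [-1.5, 0.7, -0.0]
finger_gap: 0.0858
grasp_force: 0.0
143 (np.float64(313.7692307692308), np.float64(163.4125874125874)) [0.52750125 0.1088959  0.196     ] pred (np.float64(313.6600400969671), np.float64(162.76198325662912))
```

View pics/end.png

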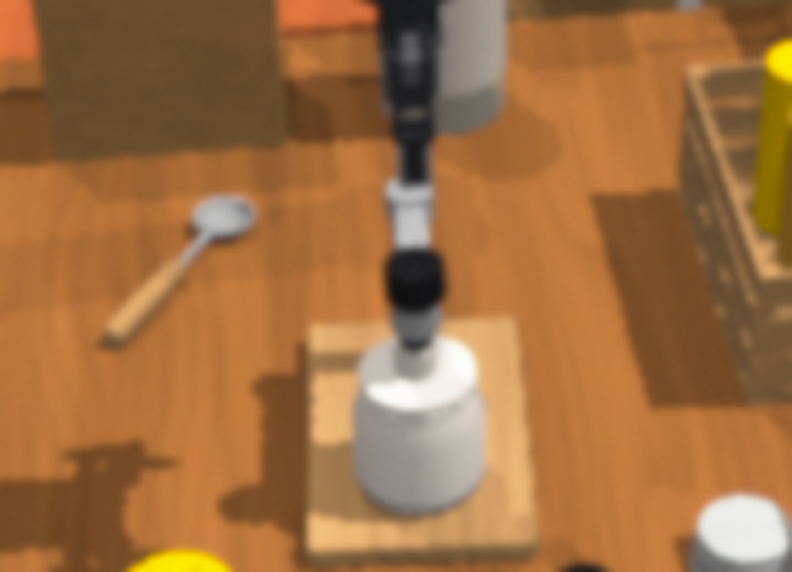

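The picture shows the knob at (415,280) over the jar, the pad at (415,335) on the lid's grip, the lid flat, and the gripper clear. I'm handing in.

```bash
python3 -c "
from workcell import *
print(sign_off())"
```

```text
the job is handed in; nothing more can be done
None
```

I handed the job in: the white lid sits flat in the jar, the clamp arm is at its stop over it, and the knob is about a quarter turn past touch with everything released; the pad force (8 to 13.8 N) could only be inferred from turn angle and wrist torque, and no verdict came back.

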